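# Open the light table's supply box

## Task

Open the light table's supply box, the larger of the two grey steel boxes on the bench: first turn the key in its cover a full quarter turn counter-clockwise while the cover stays down, then swing the cover up by its handle until it stands open, at least 60 degrees, and let go so that it stays there. Leave the smaller box and its key as they are.

Things in the scene. Friction and masses are not known exactly. Their poses are not given: they have to be found in the camera images.
- supply_box: the larger grey steel box (all lengths in this list are mm), 210 deep (its x) x 280 wide (its y) x 90 high, bolted to the bench. Origin: centre of its underside; z up, x points from the cover's free edge (robot side) to the hinge (far side), y to the left seen from the robot. Its top is a flat 4 mm cover hinged along the far top edge. The box stands to the left or the right of the smaller one.
- cover (a joint): angle of the supply box's cover, rad: 0 shut, grows as the free edge swings up and away from the robot, stop at 1.75. The hinge axis runs along the box's y at box x = +105, z = 90. Until the key has been turned about 60 degrees a cam under the cover holds it shut. A stiff hinge: the cover stays at whatever angle it is left at; under 10 N at the handle lifts it.
- cover_handle (a point): middle of the cover's dark steel bow handle: a round bar of 10 diameter, 90 long along the box's y, its axis 42 above the cover's underside (33 clear between bar and cover), on a post at each end. With the cover shut it is at box x = -80, y = -60, z = 132: 25 from the free edge, 185 from the hinge axis measured in the cover's plane. Axes turn with the cover; as box axes when shut.
- key (a joint): angle of the key in the supply box's cover, rad: starts within 0 to 0.15 (locked); counter-clockwise seen from above is positive; stop at 1.57 (unlocked). Stiff friction, about 0.06 N m: stays where it is left. The key stays in its lock.
- key_grip (a point): centre of the key's T-shaped brass bow: a bar 46 long x 12 thick x 20 high on a stem of 11 diameter, the bar's top 46 above the cover's underside, this point 36 above it and on the key's turning axis. With the cover shut it is at box x = -65, y = +85, z = 126. At key angle 0 the bar's length lies along the box's y (grip it across, along box x); the bar turns with the key.
- small_box: the other grey steel box, 160 deep x 170 wide x 70 high, same build with its own key and handle, also bolted down; not to be opened. Origin: centre of its underside; axes as for supply_box.
- small_cover (a joint): angle of the smaller box's cover, rad: 0 shut; to be left shut.
- small_key (a joint): angle of the smaller box's key, rad: starts within 0 to 0.15; to be left alone.

How it is judged:
On the way, in this order (a step that is already met when the one before it is completed fails the run):
1. the key is turned a quarter turn with the cover still down (value of joint key above 1.2 rad and value of joint cover below 0.1 rad), for 0.2 s.
2. the cover is swung open (value of joint cover above 1 rad), for 0.2 s.
At the end, for the whole second after the job is handed in: The larger box's cover stands still at 1.0 rad (57 degrees) or more with its key past 1.1 rad; the smaller box's cover is shut (under 0.08 rad) and its key under 0.35 rad (value of joint cover above 1 rad and velocity of joint cover between -0.05 and 0.05 rad/s and value of joint key above 1.1 rad and value of joint small_cover below 0.08 rad and value of joint small_key below 0.35 rad); the robot touches nothing.
It fails at once if the smaller box is opened or its key turned (value of joint small_cover above 0.08 rad or value of joint small_key above 0.35 rad).
It also fails if it takes over 59 s, if anything falls off the work surface, if the arm or the gripper's body presses on something with over 40 N, if the wrist force passes 120 N, or if a joint passes its speed limit or range.

## Robot

A 6-joint arm with a two-finger parallel gripper is mounted at the origin on the work surface. World frame = base frame: x ahead of the robot, y to its left, z up, the work surface at z = 0. Lengths are in m, angles in rad, forces in N, time in s.
With the tool pointing down it reaches from about 0.275 to 0.825 m from the base axis. Payload 4.9 kg.
Tool frame: the origin (TCP) lies midway between the tips of the shut fingers; the grasp point (between the pads) lies 19 mm behind it (grip_point_offset is the distance from the TCP to the grasp point, in m); z points along the fingers, y is the line along which they close (so a half turn about z gives the same grasp; the last joint's range is limited). The gripper opens to 85 mm and grips with 20 to 120 N. Pads are 22 mm wide; open, the fingers measure 114 mm over their backs; the gripper's body (76 mm by 85 mm) begins 54 mm behind the grasp point. The pads swing forward as they close: fully open they stand 13 mm farther back than shut.
Start: joints at [-1.466, 0.326, -0.193, 1.052, 0, 1.437], TCP at [0.13, -0.534, 0.211] pointing down, gripper open.
Joint ranges: [-2.65, 2.65], [-0.97, 1.79], [-1.3, 1.35], [-1.93, 2.1], [-1.47, 1.37], [-3.14, 3.14]. Speed limits (rad/s): [2.57, 2.57, 3.14, 3.14, 3.14, 3.14].

## Interface

Orientations are given as a rotation vector (axis times angle).
In Python, from cell import * gives the robot as it stands. Calls block until the motion is done:
- movep(position, orientation): joint-space move of the TCP to a pose.
- move_l(position, velocity=0.15, rot=None, until_force=None): straight line of the TCP; rot=None keeps the orientation; velocity is the mean speed in m/s. With until_force (N) it stops when the force on the tool has changed by that much, and returns True; else False.
- set_joints(angles): joint-space move.
- let_go() and grab(newtons=None): open the fingers fully, or close them until they stop; newtons is the grip in N (None keeps the last).
- sleep(seconds).
- ik(position, orientation): joint angles nearest the present ones, or None.
- get_state(): the state.
- grab_frame(name): name is "scene" or "top" or "wrist"; returns a dict with "img" (400x640x3 uint8, red, green, blue), "fx", "fy", "cx", "cy" (pixels), "cam_to_world" (4x4, takes a point from camera to world coordinates); the wrist camera has in their place "T_tool_cam" (4x4, takes a point from camera to tool coordinates, whose origin is the TCP and whose axes are the flange's). Camera axes: x right, y down, z forward; pixel columns grow to the right and rows downward; lengths in m; the calibration is good to about 2 mm. A picture is of the moment at which its call begins: read the wrist's pose just before it. There is no depth.
A pose or a line that the arm cannot do raises MotionError and nothing moves.
- sign_off(): hands the job in; it is judged then, once.
Trained networks look in the newest picture that a camera, given by its name, has taken for a name from the list of things; names that differ only in an ending like _2 or _b are one class to them, and where a whole thing is asked for, a point or a joint stands for the part that bears it (a point fixed in the world has none). Each returns a list of dicts, best first, with "score" (0 to 1); they miss things now and then, are a little off and sometimes report something else, mostly with a low value. They report only what shows in the picture. A call takes as long as a camera call.
- spot_in(camera, name): "centre" ([column, row] in pixels, amid what is visible of it).
- silhouettes(camera, name): "mask" (400x640 bool, what is visible of it) and "centre" ([column, row] in pixels, amid what is visible of it).
- tip_of(camera, name): "centre" ([column, row] in pixels: a listed point, or the origin of a listed thing).
The state is a dict: "clock": time; "q": joint angles; "joint_velocities": joint speeds; "tau": joint torques, N m; "position": TCP position; "eef_rot": TCP orientation; "contact_force": force on the tool from outside, world axes, zero at the start; "wrist_torque": the same for the moment, N m; "finger_gap": opening from 0.0 (shut) to 1.0 (fully open); "grasp_force": force on a finger pad.
Only numpy, scipy, OpenCV 4.12 (cv2) and the standard library are available. Lean on these libraries where they do the work, as an engineer would, in place of code of your own. Each camera call takes 0.05 s, during which the arm holds its last target. There are 200 camera calls.

## Working session

There is one attempt and no reset: what is moved stays moved. The work goes in short steps, each a Python script; the robot and the scene stay as the last script left them, time stands still between calls to the robot, and variables do not carry over. Pictures are saved under pics/ and viewed, at most 10 in all, crops included, and the job is handed in when it is done.

```bash
mkdir -p pics; ls; python3 - <<'E'
from cell import *
import cv2
for c in ["top","scene"]:
    f=grab_frame(c); cv2.imwrite(f"pics/{c}0.png",f["img"][:,:,::-1])
    print(c,f["fx"],f["cx"],f["cy"],f["cam_to_world"])
    for n in ["supply_box","small_box"]:
        print(n,[(r["score"],r["centre"]) for r in silhouettes(c,n)])
    for n in ["supply_box","small_box","cover_handle","key_grip"]:
        print("tip",n,[(r["score"],r["centre"]) for r in tip_of(c,n)])
print(get_state())
E
```

```text
pics
top 435.5543609216879 326.68701196313515 193.6812852270715 [[ 0.01948315 -0.98316867  0.18165842  0.40286362]
 [-0.99958019 -0.02305143 -0.01755202 -0.0011037 ]
 [ 0.02144409 -0.18124019 -0.98320504  1.00196361]
 [ 0.          0.          0.          1.        ]]
supply_box [(0.58, [411.8, 199.0])]
small_box [(0.55, [240.2, 208.3])]
tip supply_box [(0.85, [405.0, 204.8])]
tip small_box [(0.64, [242.6, 210.3])]
tip cover_handle [(0.66, [456.6, 227.3])]
tip key_grip [(0.7, [385.7, 234.1])]
scene 460.5765204511935 319.78618283333753 192.22916377930025 [[ 7.53569243e-01  5.19818946e-01 -4.02394906e-01  9.45551691e-01]
 [ 6.57368152e-01 -5.95225636e-01  4.62140190e-01 -4.19956669e-01]
 [ 7.13463006e-04 -6.12776229e-01 -7.90256151e-01  8.48004369e-01]
 [ 0.00000000e+00  0.00000000e+00  0.00000000e+00  1.00000000e+00]]
supply_box [(0.66, [242.5, 281.2])]
small_box [(0.63, [356.7, 167.9]), (0.4, [233.6, 212.7])]
tip supply_box [(0.79, [247.5, 286.8])]
tip small_box [(0.63, [359.3, 175.6])]
tip cover_handle [(0.79, [178.4, 264.9])]
tip key_grip [(0.5, [233.0, 211.1])]
{'clock': 0.7, 'q': array([-1.46621387e+00,  3.26172881e-01, -1.92583577e-01,  1.05198603e+00,
        1.64431175e-05,  1.43659181e+00]), 'joint_velocities': array([-1.87425400e-05,  4.65361557e-04,  2.02498095e-03,  1.99450600e-04,
       -1.21236672e-03, -1.40079657e-03]), 'tau': array([ 7.05708662e-04, -4.43197060e+01,  2.62712914e+01,  7.32911376e-04,
       -4.13281356e-06,  7.63762898e-06]), 'position': array([ 0.13010598, -0.53442635,  0.21100186]), 'eef_rot': array([3.11917416e+00, 3.74188761e-01, 2.45730744e-05]), 'contact_force': array([-0.45896539,  0.04461393, -0.78000052]), 'wrist_torque': array([-0.01134873, -0.02644759, -0.00140131]), 'grasp_force': 0.0, 'finger_gap': 0.9979707016017705}
```

View pics/top0.png

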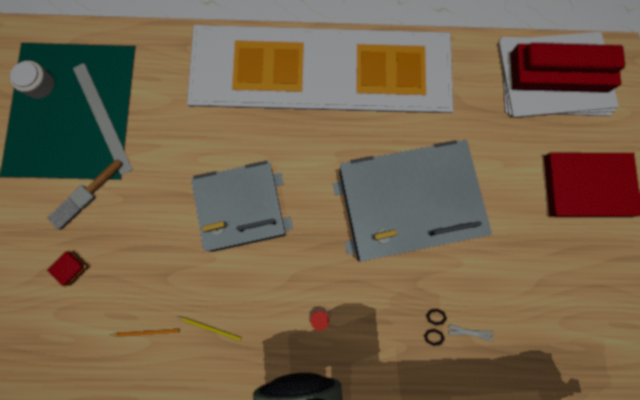

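View pics/scene0.png

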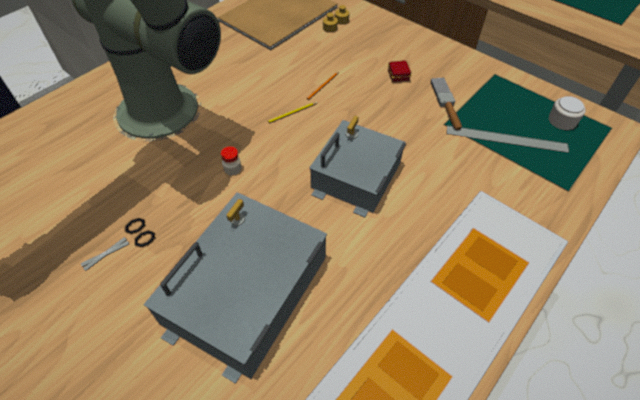

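The top view shows the supply box on the right: cover corners at about (340,165), (466,141), (491,235) and (358,259), key at (385,235), handle at (456,229). The scene view agrees: key at (235,210), handle at (182,268). The network reports match both pictures. Next I fit the box pose and check that the plan is reachable.

```bash
cat > h.py <<'E'
import numpy as np
from scipy.spatial.transform import Rotation as R
from scipy.optimize import least_squares
def proj(f,T,P):
    p=(np.c_[P,np.ones(len(P))]@np.linalg.inv(T).T)[:,:3]
    return np.c_[f["fx"]*p[:,0]/p[:,2]+f["cx"],f["fy"]*p[:,1]/p[:,2]+f["cy"]]
def world(b,P): # b=x,y,yaw
    P=np.atleast_2d(P); return R.from_euler("z",b[2]).apply(P)+[b[0],b[1],0]
def tool(yaw,tilt=0,flip=False):
    """pointing down, tool y along box x (yaw); tilt about box y, following the cover"""
    s=-1 if flip else 1
    M=np.array([[0,s,0],[s,0,0],[0,0,-1.]])  # columns: tool x,y,z in box axes
    return R.from_euler("z",yaw)*R.from_euler("y",tilt)*R.from_matrix(M)
def tcp(grip,rot): return grip+0.019*rot.as_matrix()[:,2]
def handle(b,a):
    return world(b,[.105-.185*np.cos(a)+.042*np.sin(a),-.06,.09+.185*np.sin(a)+.042*np.cos(a)])[0]
KEY=[-.065,.085,.126]
E
cat > fit.py <<'E'
from cell import *
from h import *
ft,fs=grab_frame("top"),grab_frame("scene")
C=np.array([[.105,.14,.094],[.105,-.14,.094],[-.105,-.14,.094],[-.105,.14,.094],[-.08,-.06,.132],KEY])
ut=np.array([[340,165],[466,141],[491,235],[358,259],[456.6,227.3],[385.7,234.1]])
us=np.array([[326,240],[243,350],[150,298],[240,195],[181,267],[233.5,211]])
res=lambda b:np.r_[proj(ft,ft["cam_to_world"],world(b,C))-ut,proj(fs,fs["cam_to_world"],world(b,C))-us].ravel()
s=least_squares(res,[.45,-.15,.1],loss="soft_l1"); b=s.x
print(b,np.round(res(b).reshape(2,6,2),1)); np.save("b.npy",b)
for flip in (0,1):
    print("flip",flip)
    for ka in (0,1.57):
        r=tool(b[2]+ka,0,flip); print("key",ka,ik(tcp(world(b,KEY)[0],r),r.as_rotvec()))
    for a in np.radians([0,25,50,75]):
        for t in (0,.5,.75):
            r=tool(b[2],min(a,t*a),flip); q=ik(tcp(handle(b,a),r),r.as_rotvec()); print(round(a,2),t,None if q is None else np.round(q,2))
E
python3 fit.py
```

```text
[ 0.56530943 -0.20474094  0.20284278] [[[ 0.9 -2.7]
  [ 0.6 -0.7]
  [-0.6 -0.1]
  [ 2.   0.4]
  [-0.1  0.9]
  [-1.4  0. ]]

 [[ 1.4 -6. ]
  [ 0.4 12. ]
  [-5.2  3.9]
  [-1.3 -3.2]
  [-0.3 -4.8]
  [ 3.1 -1.7]]]
flip 0
key 0 [-0.41781728  0.33948475 -0.46532903  0.76598254  0.          0.95013627]
key 1.57 [-0.41781728  0.33948475 -0.46532903  0.76598254  0.         -0.61986373]
0.0 0 [-0.64  0.45 -0.28  0.85  0.    0.73]
0.0 0.5 [-0.64  0.45 -0.28  0.85  0.    0.73]
0.0 0.75 [-0.64  0.45 -0.28  0.85  0.    0.73]
0.44 0 [-0.6   0.43 -0.1   1.04  0.    0.77]
0.44 0.5 [-0.52  0.57  0.11  1.28 -0.14  0.86]
0.44 0.75 [-0.49  0.65  0.23  1.4  -0.21  0.9 ]
0.87 0 [-0.53  0.5   0.15  1.22  0.    0.84]
0.87 0.5 [-0.41  0.87  0.72  1.79 -0.25  1.  ]
0.87 0.75 None
1.31 0 [-0.45  0.64  0.44  1.37  0.    0.92]
1.31 0.5 None
1.31 0.75 None
flip 1
key 0 [-0.41781728  0.33948475 -0.46532903  0.76598254  0.         -2.19145638]
key 1.57 [-4.17817279e-01  3.39484751e-01 -4.65329033e-01  7.65982543e-01
  4.44089210e-16  2.52172893e+00]
0.0 0 [-0.64  0.45 -0.28  0.85  0.   -2.41]
0.0 0.5 [-0.64  0.45 -0.28  0.85  0.   -2.41]
0.0 0.75 [-0.64  0.45 -0.28  0.85  0.   -2.41]
0.44 0 [-0.6   0.43 -0.1   1.04  0.   -2.37]
0.44 0.5 [-0.52  0.57  0.11  1.28 -0.14 -2.28]
0.44 0.75 [-0.49  0.65  0.23  1.4  -0.21 -2.24]
0.87 0 [-0.53  0.5   0.15  1.22  0.   -2.3 ]
0.87 0.5 [-0.41  0.87  0.72  1.79 -0.25 -2.14]
0.87 0.75 None
1.31 0 [-0.45  0.64  0.44  1.37  0.   -2.22]
1.31 0.5 None
1.31 0.75 None
```

```bash
cat > look.py <<'E'
from cell import *
from h import *
import cv2
b=np.load("b.npy"); r=tool(b[2])
obs=[]
for i,p in enumerate([[-.13,.0,.33],[-.10,.08,.30]]):
    movep(world(b,p)[0],r.as_rotvec()); sleep(.3)
    s=get_state(); f=grab_frame("wrist"); cv2.imwrite(f"pics/w{i}.png",f["img"][:,:,::-1])
    T=np.eye(4);T[:3,:3]=R.from_rotvec(s["eef_rot"]).as_matrix();T[:3,3]=s["position"];T=T@f["T_tool_cam"]
    for n,P in (("key_grip",KEY),("cover_handle",[-.08,-.06,.132])):
        pr=proj(f,T,world(b,P))[0]
        for d in tip_of("wrist",n): print(i,n,d["score"],d["centre"],"pred",pr.round(1))
        D=[d["centre"] for d in tip_of("wrist",n) if np.linalg.norm(d["centre"]-pr)<60]
        if D: obs.append((f,T,P,D[0]))
    m=silhouettes("wrist","key_grip")
    for d in m: print("sil",d["score"],d["centre"],cv2.minAreaRect(np.argwhere(d["mask"])[:,::-1].astype(np.float32)))
res=lambda b:np.concatenate([proj(f,T,world(b,P))[0]-u for f,T,P,u in obs])
s=least_squares(res,b,loss="soft_l1"); print(b,s.x,res(s.x).round(1)); np.save("b2.npy",s.x); print(get_state()["clock"])
E
python3 look.py
```

```text
0 key_grip 0.6 [376.6, 100.4] pred [375.7  99.5]
0 cover_handle 0.98 [358.4, 220.9] pred [359.1 218.7]
sil 0.57 [374.6, 101.2] ((374.5, 102.0), (40.0, 13.0), 90.0)
1 key_grip 0.62 [350.6, 171.4] pred [350.2 171.6]
1 cover_handle 0.73 [335.5, 288.4] pred [335.7 286.1]
sil 0.76 [350.9, 172.8] ((349.0, 174.5), (41.0, 12.0), 90.0)
[ 0.56530943 -0.20474094  0.20284278] [ 0.56575051 -0.20671678  0.19494336] [-0.3  0.5  0.3 -1.1  0.2  1.5 -0.2 -1.4]
4.0917
```

View pics/w1.png

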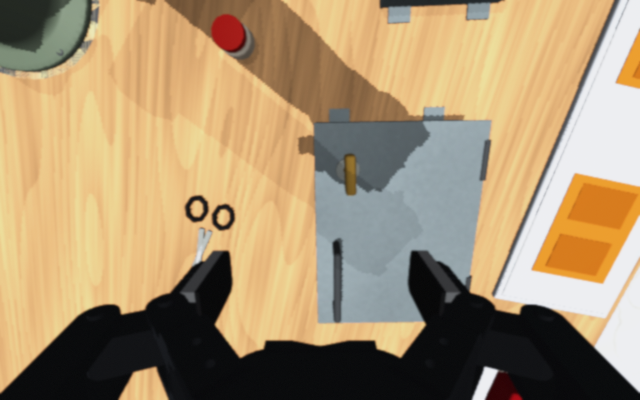

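```bash
cat > key.py <<'E'
from cell import *
from h import *
b=np.load("b2.npy"); r=tool(b[2]+.04); g=tcp(world(b,KEY)[0],r)
movep(g+[0,0,.08],r.as_rotvec())
print(move_l(g+[0,0,.001],.06,until_force=15)); grab(50); sleep(.2)
s=get_state(); print(s["finger_gap"],s["grasp_force"],s["contact_force"],s["position"]-g)
q=np.array(s["q"]); q6=q[5]
for d in np.linspace(0,1.5,7)[1:]:
    q[5]=q6-d; set_joints(q); s=get_state(); print(round(d,2),s["q"][5],s["contact_force"].round(1),s["wrist_torque"].round(2),s["finger_gap"])
print(s["clock"])
import cv2
f=grab_frame("top"); cv2.imwrite("pics/top1.png",cv2.resize(f["img"][120:280,320:520,::-1],None,fx=3,fy=3))
E
python3 key.py
```

```text
False
0.12534506549186294 49.12670016288757 [-4.21390578 -0.43384615  4.479721  ] [-0.00117316 -0.00025871  0.00124122]
0.25 0.6691360900359297 [-1.6 -0.5  0.5] [-0.07  0.25  0.1 ] 0.12251975605814612
0.5 0.420677082189902 [-2.5  0.4  3.4] [-0.09  0.45  0.06] 0.12004892035508587
0.75 0.1713026481646428 [-4.  -1.5  2.5] [-0.18  0.65  0.1 ] 0.11698341530391072
1.0 -0.0784642056352254 [-4.8 -2.5  3.7] [-0.35  0.85  0.1 ] 0.12009720523468259
1.25 -0.3275697852725297 [-4.8 -2.1  4.6] [-0.47  0.98  0.06] 0.11784691746954067
1.5 -0.5774931259261316 [-4.8 -3.2  3.6] [-0.51  1.    0.04] 0.12113844343057419
9.0667
```

The wrist picture shows the key bar at (350,173) and the handle at (337,280), parallel to the box edge, so the fit is good. The key turned without resistance. I'll finish the quarter turn, release it, and check from above.

```bash
cat > rel.py <<'E'
from cell import *
from h import *
import cv2
b=np.load("b2.npy")
q=np.array(get_state()["q"]); q[5]-=.05; set_joints(q); sleep(.3)
s=get_state(); print(s["wrist_torque"],s["contact_force"],s["finger_gap"]); 
let_go(); move_l(s["position"]+[0,0,.09],.12)
r=tool(b[2]); g=tcp(handle(b,0),r); movep(g+[0,0,.09],r.as_rotvec()); sleep(.2)
f=grab_frame("scene"); cv2.imwrite("pics/s1.png",cv2.resize(f["img"][140:380,120:360,::-1],None,fx=2.4,fy=2.4))
print(get_state()["clock"])
E
python3 rel.py
```

```text
[-0.3177121   0.81767088 -0.06947706] [-3.60742138 -1.68095776  3.23591704] 0.11628323430039204
12.7667
```

View pics/s1.png

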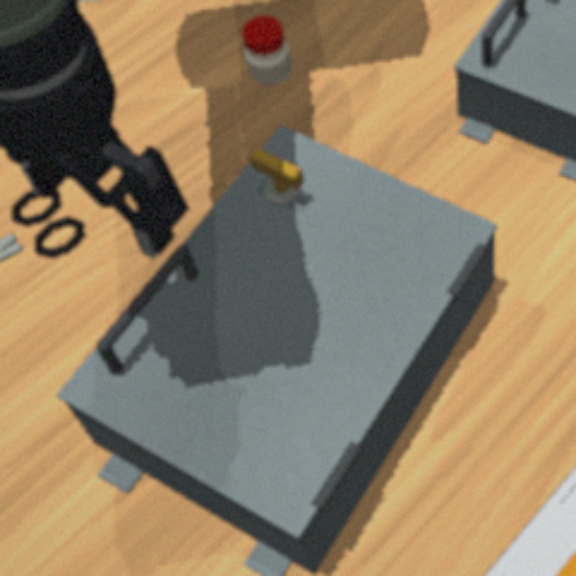

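The crop shows the key now lying along the box's depth at (275,170), so it is turned a quarter. The cover is still shut. Next I grip the handle and swing the cover.

```bash
cat > swing.py <<'E'
from cell import *
from h import *
import cv2
b=np.load("b2.npy"); r=tool(b[2]); g=tcp(handle(b,0),r)
print(move_l(g,.06,until_force=15)); grab(35); sleep(.2)
s=get_state(); print(s["finger_gap"],s["grasp_force"],s["contact_force"])
off=s["position"]-g
for a in np.radians(np.arange(8,81,8)):
    r=tool(b[2],.25*a); move_l(tcp(handle(b,a),r)+off*0,.07,rot=r.as_rotvec())
    s=get_state(); F=s["contact_force"]; print(round(np.degrees(a)),F.round(1),s["wrist_torque"].round(1),round(s["finger_gap"],3))
    if np.linalg.norm(F)>45: break
f=grab_frame("scene"); cv2.imwrite("pics/s2.png",f["img"][:,:,::-1]); print(s["clock"])
E
python3 swing.py
```

```text
False
0.07619684152794154 32.06618070602417 [ 5.39004252  2.46519274 -0.35048375]
8 [ 0.6  0.2 -0.3] [-0. -0. -0.] 0.002
16 [-0.2 -0.3  0.1] [ 0.  -0.1  0. ] 0.002
24 [ 0.1  0.2 -0.3] [ 0.  -0.1 -0. ] -0.0
32 [ 0.5  0.4 -0.1] [ 0.  -0.1  0. ] 0.0
40 [-0.6  0.3 -0. ] [ 0.1 -0.2 -0. ] -0.001
48 [-0.7  0.   0.3] [ 0.1 -0.2 -0. ] -0.001
56 [-0.2  0.5 -0.5] [ 0.1 -0.2 -0. ] -0.0
64 [-1.  -0.7 -0.2] [ 0.  -0.2 -0. ] 0.0
72 [-0.1  0.5 -0.1] [ 0.1 -0.3 -0. ] 0.002Traceback (most recent call last):
  File "swing.py", line 9, in <module>
    r=tool(b[2],.25*a); move_l(tcp(handle(b,a),r)+off*0,.07,rot=r.as_rotvec())
                        ~~~~~~^^^^^^^^^^^^^^^^^^^^^^^^^^^^^^^^^^^^^^^^^^^^^^^^
cell.MotionError: the arm cannot follow that straight line within its joint ranges
```

```bash
python3 - <<'E'
from cell import *
from h import *
import cv2
b=np.load("b2.npy"); s=get_state(); print(s["clock"],s["position"],s["finger_gap"])
f=grab_frame("scene"); cv2.imwrite("pics/s2.png",f["img"][:,:,::-1])
for n,P in (("key_grip",KEY),("cover_handle",[-.08,-.06,.132])):
  print(n,proj(f,f["cam_to_world"],world(b,P)).round(1),[(d["score"],d["centre"]) for d in tip_of("scene",n)])
E
```

```text
20.0333 [ 0.65752907 -0.25003328  0.26055362] 0.0019745254833286336
key_grip [[236.5 210. ]] [(0.52, [232.7, 211.8])]
cover_handle [[180.  262.7]] [(0.68, [179.4, 262.8])]
```

View pics/s2.png

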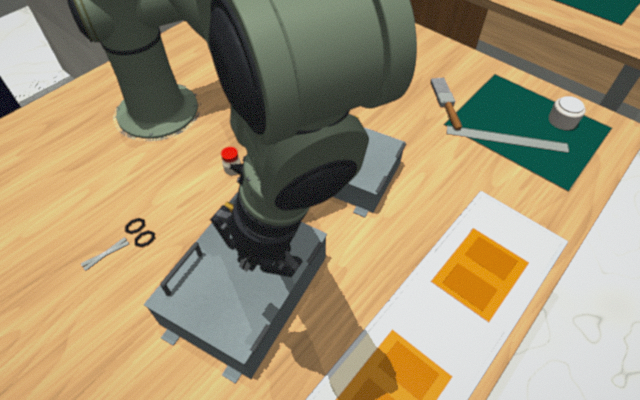

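The scene is unchanged: cover shut, handle at (180,263) where predicted. The 35 N grip slid off the round bar on the first step. I'll retry with a harder, slightly deeper grip, smaller first steps and a slip check.

```bash
cat > swing2.py <<'E'
from cell import *
from h import *
import cv2
b=np.load("b2.npy"); r=tool(b[2]); g=tcp(handle(b,0),r)-[0,0,.004]
p=get_state()["position"]; move_l(p+[0,0,.03],.15); let_go()
movep(g+[0,0,.10],r.as_rotvec()); sleep(.2)
f=grab_frame("scene"); print([(d["score"],d["centre"]) for d in tip_of("scene","key_grip")])
cv2.imwrite("pics/s3.png",cv2.resize(f["img"][140:380,120:360,::-1],None,fx=2.4,fy=2.4))
print(move_l(g,.08,until_force=15)); grab(110); sleep(.3)
s=get_state(); print(s["position"]-g,s["finger_gap"],s["grasp_force"],s["contact_force"])
for a in np.radians([1,2,3,5,8]):
    move_l(tcp(handle(b,a),r)-[0,0,.004],.03)
    s=get_state(); print(round(np.degrees(a)),s["contact_force"].round(1),s["wrist_torque"].round(1),round(s["finger_gap"],3))
    if s["finger_gap"]<.04 or np.linalg.norm(s["contact_force"])>45: break
f=grab_frame("scene"); cv2.imwrite("pics/s4.png",cv2.resize(f["img"][140:380,120:360,::-1],None,fx=2.4,fy=2.4)); print(s["clock"])
E
python3 swing2.py
```

```text
[(0.72, [233.0, 210.9])]
False
[0.001876   0.0003552  0.00055237] 0.05490779034736234 108.49688529968262 [4.60008348 1.23127367 0.37372167]
1 [ 7.   0.8 -3. ] [ 0.2 -1.1  0.2] 0.055
2 [ 6.6  1.  -4.4] [ 0.1 -1.1  0.2] 0.049
3 [ 5.8  0.  -6.3] [ 0.1 -1.1  0.2] 0.055
5 [ 6.2  0.4 -7. ] [-0.  -1.1  0.2] 0.055
8 [ 6.9 -0.5 -8.6] [-0.1 -1.   0.2] 0.053
26.9
```

View pics/s4.png

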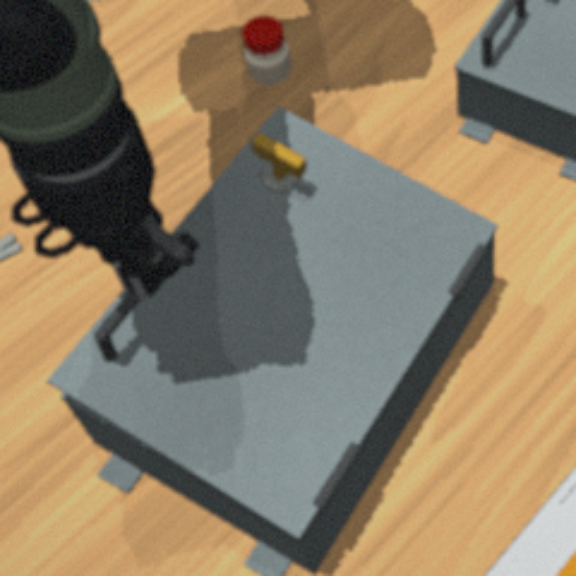

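The cover is lifting: its free edge has risen at (60,385), and the key is still turned. Continuing the swing.

```bash
cat > swing3.py <<'E'
from cell import *
from h import *
import cv2
b=np.load("b2.npy")
for a in np.radians(np.arange(14,78,7)):
    for k in (.2,.1):
        r=tool(b[2],k*a)
        try: move_l(handle(b,a)+.023*r.as_matrix()[:,2],.06,rot=r.as_rotvec()); break
        except MotionError as e: print(e)
    else: break
    s=get_state(); print(round(np.degrees(a)),k,s["contact_force"].round(1),s["wrist_torque"].round(1),round(s["finger_gap"],3))
    if s["finger_gap"]<.03 or np.linalg.norm(s["contact_force"])>45: break
f=grab_frame("scene"); cv2.imwrite("pics/s5.png",f["img"][:,:,::-1]); print(s["clock"])
E
python3 swing3.py
```

```text
14 0.2 [ 4.2  3.2 -2.6] [ 0.6 -1.2  0.3] 0.048
21 0.2 [ 4.5  2.8 -3.6] [ 0.8 -1.2  0.2] 0.045
28 0.2 [ 3.5  5.  -7.6] [ 1.2 -0.6  0.2] 0.044
35 0.2 [-0.   6.7 -7.8] [1.3 0.2 0.2] 0.049
42 0.2 [-3.4  6.7 -1.8] [ 1.4  0.6 -0.3] 0.039
49 0.2 [-5.8  7.6  1.3] [ 1.6  1.2 -0.4] 0.035
56 0.2 [-8.1  9.8  1.6] [ 1.8  1.9 -0.5] 0.033
63 0.2 [-0.1  1.1  0.3] [ 0.1 -0.1 -0. ] 0.002
31.1333
```

View pics/s5.png

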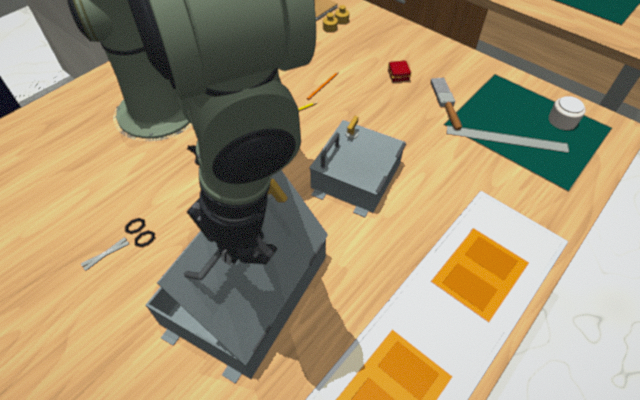

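The cover is partly open, with the handle around (205,265). The fingers slipped off near the end of the swing. I'll measure the cover angle.

```bash
cat > ang.py <<'E'
from cell import *
from h import *
b=np.load("b2.npy"); s=get_state(); print(s["clock"],s["position"],s["finger_gap"])
def pt(a,P):
    x,z=P[0]-.105,P[2]-.09; c,n=np.cos(a),np.sin(a)
    return world(b,[.105+x*c+z*n,P[1],.09-x*n+z*c])
G=((("cover_handle"),[-.08,-.06,.132]),("key_grip",KEY))
for c in ("scene","top"):
    f=grab_frame(c)
    for n,P in G:
        for d in tip_of(c,n):
            A=np.radians(np.arange(0,100,1)); e=[np.linalg.norm(proj(f,f["cam_to_world"],pt(a,P))[0]-d["centre"]) for a in A]
            print(c,n,d["score"],d["centre"],"angle",np.degrees(A[np.argmin(e)]).round(),"err",round(min(e),1))
E
python3 ang.py
```

```text
31.1833 [ 0.62957089 -0.25615429  0.25204024] 0.0021343072772441792
scene cover_handle 0.88 [220.9, 252.5] angle 57.0 err 0.7
scene key_grip 0.67 [272.4, 189.9] angle 52.0 err 1.0
top key_grip 0.59 [382.1, 169.0] angle 56.0 err 2.0
```

```bash
cat > look2.py <<'E'
from cell import *
from h import *
import cv2
exec(open("ang.py").read().split("G=(")[0])
move_l(s["position"]+[0,0,.07],.15)
r=tool(b[2]-np.pi/2)
for p in ([.03,-.06,.36],[.06,-.06,.36],[.03,-.06,.34]):
    try: movep(world(b,p)[0],r.as_rotvec()); print(p); break
    except MotionError as e: print(e)
sleep(.3); s=get_state(); f=grab_frame("wrist"); cv2.imwrite("pics/w3.png",f["img"][:,:,::-1])
T=np.eye(4);T[:3,:3]=R.from_rotvec(s["eef_rot"]).as_matrix();T[:3,3]=s["position"];T=T@f["T_tool_cam"]
fs=grab_frame("scene"); ft=grab_frame("top")
for c,ff,TT in (("wrist",f,T),("scene",fs,fs["cam_to_world"]),("top",ft,ft["cam_to_world"])):
    for n,P in (("cover_handle",[-.08,-.06,.132]),("key_grip",KEY)):
        for d in tip_of(c,n):
            A=np.radians(np.arange(0,100,.5)); u=np.array([proj(ff,TT,pt(a,P))[0] for a in A]); e=np.linalg.norm(u-d["centre"],axis=1); i=e.argmin()
            print(c,n,d["score"],d["centre"],"angle",np.degrees(A[i]).round(1),"pred",u[i].round(1))
print(get_state()["clock"])
E
python3 look2.py
```

```text
31.4833 [ 0.62953239 -0.25543792  0.25156326] 0.0015712823541196123
[0.03, -0.06, 0.36]
wrist cover_handle 0.63 [319.0, 190.1] angle 56.0 pred [319. 190.]
wrist key_grip 0.64 [164.2, 184.6] angle 55.0 pred [164.4 184.9]
scene cover_handle 0.57 [218.3, 251.9] angle 55.0 pred [218.3 251.9]
scene key_grip 0.54 [272.7, 191.0] angle 52.5 pred [272.7 190.9]
scene key_grip 0.44 [220.8, 253.8] angle 0.0 pred [236.5 210. ]
top cover_handle 0.89 [465.9, 152.5] angle 57.5 pred [466.2 152.5]
top key_grip 0.69 [384.8, 172.8] angle 54.0 pred [384.5 172.5]
34.175
```

View pics/w3.png

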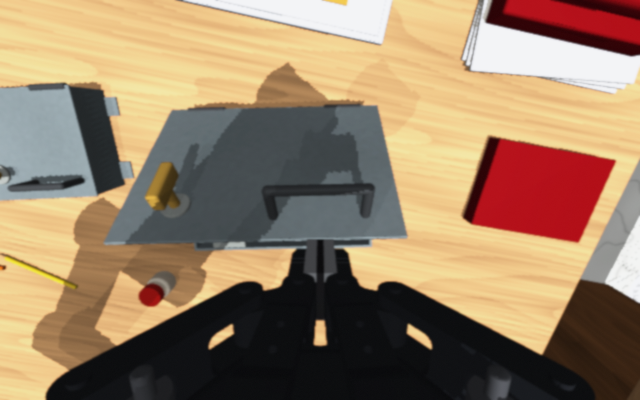

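The wrist picture shows the cover standing at about 56°, handle bar (265–375, 190), and the key still turned. The closed fingers fit in the gap between bar and cover. I'll hook the handle from the cover side, pull it farther open, and withdraw upward.

```bash
cat > hook.py <<'E'
from cell import *
from h import *
import cv2
b=np.load("b2.npy"); r=tool(b[2]-np.pi/2); rv=r.as_rotvec()
ex=R.from_euler("z",b[2]).apply([1,0,0]); ez=np.array([0,0,1.])
P=lambda a,dx,dz: handle(b,np.radians(a))+dx*ex+dz*ez
move_l(P(56,-.018,.03),.12,rot=rv)
if move_l(P(56,-.018,-.014),.04,until_force=5): print("hit",get_state()["position"]-P(56,-.018,-.014))
else:
    for a in range(60,81,4):
        try: move_l(P(a,-.017,-.014),.06)
        except MotionError as e: print(a,e); break
        s=get_state(); print(a,s["contact_force"].round(1))
        if np.linalg.norm(s["contact_force"])>35: break
    p=get_state()["position"]; move_l(p-.004*ex,.03); move_l(p-.004*ex+.09*ez,.12)
print(get_state()["clock"])
E
python3 hook.py && python3 ang.py
```

```text
60 [-0.3  0.3 -0.4]
64 [ 0.   0.  -0.2]
68 [-0.1 -0.7  0.2]
72 [ 0.2  0.4 -0.1]
76 [ 0.  -0.3 -0.6]
80 [-0.3  0.2  0.1]
39.5167
39.5167 [ 0.66852203 -0.24744336  0.35448983] -0.0020412330491438964
scene cover_handle 0.92 [217.7, 253.2] angle 55.0 err 1.4
scene key_grip 0.68 [273.9, 192.2] angle 54.0 err 1.3
top cover_handle 0.75 [467.2, 155.2] angle 56.0 err 0.7
top key_grip 0.69 [381.2, 168.6] angle 57.0 err 2.9
```

```bash
python3 - <<'E'
from cell import *
from h import *
import cv2
exec(open("ang.py").read().split("G=(")[0])
f=grab_frame("wrist"); fs=grab_frame("scene"); ft=grab_frame("top")
Z=np.array([[0,0,0],[0,0,-.01],[0,0,-.02]]); print(proj(f,f["T_tool_cam"],Z).round())
W=R.from_rotvec(s["eef_rot"]).apply(Z)+s["position"]; print(proj(fs,fs["cam_to_world"],W).round(),proj(ft,ft["cam_to_world"],W).round())
T=np.eye(4);T[:3,:3]=R.from_rotvec(s["eef_rot"]).as_matrix();T[:3,3]=s["position"];T=T@f["T_tool_cam"]
obs=[(c,ff,TT,d["centre"],d["score"]) for c,ff,TT in (("wrist",f,T),("scene",fs,fs["cam_to_world"]),("top",ft,ft["cam_to_world"])) for d in tip_of(c,"cover_handle")[:1]]
for o in obs: print(o[0],o[3:])
g=least_squares(lambda x:np.concatenate([proj(ff,TT,x[None])[0]-u for _,ff,TT,u,_ in obs]),pt(np.radians(56),[-.08,-.06,.132])[0])
print("handle tri",g.x,g.fun.round(1),"model56",handle(b,np.radians(56)))
a=cv2.resize(f["img"][150:350,220:420,::-1],(390,390)); c=cv2.resize(fs["img"][150:350,140:340,::-1],(390,390))
cv2.imwrite("pics/c6.png",np.hstack([a,c]))
E
```

```text
39.8167 [ 0.66847228 -0.24744388  0.35471523] 0.003691697309967547
[[318. 239.]
 [318. 246.]
 [318. 254.]]
[[244. 236.]
 [243. 232.]
 [242. 228.]] [[477. 106.]
 [479. 104.]
 [482. 101.]]
scene ([219.5, 251.4], 0.73)
top ([463.2, 153.9], 0.76)
handle tri [ 0.61315427 -0.2558746   0.26688365] [ 1.8 -0.2  1.8  1.3] model56 [ 0.61305318 -0.25853524  0.26685805]
```

View pics/c6.png

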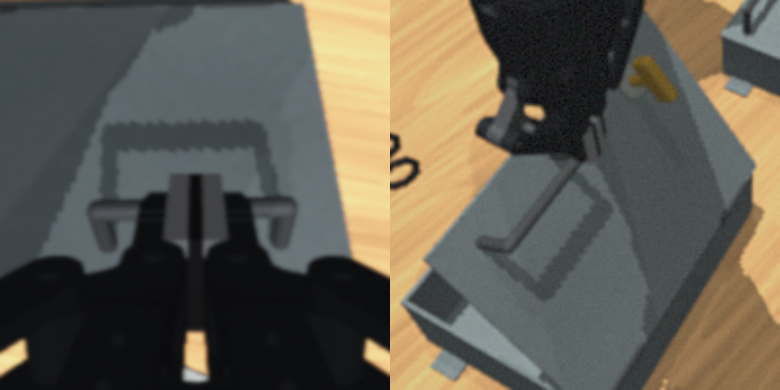

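The geometry matches: fingertips project at (318,239) as seen, and the handle triangulates to within 3 mm of the model. My shallow, rising hook probably rode over the bar. I'll slide the closed fingers in parallel to the cover, well past the bar, and pull along the cover's normal.

```bash
cat > hook2.py <<'E'
from cell import *
from h import *
b=np.load("b2.npy"); Y=R.from_euler("z",b[2]); M=(R.from_euler("z",-np.pi/2)*tool(0))
def pose(a,d,depth):
    a=np.radians(a); n=np.array([np.sin(a),0,np.cos(a)]); e=np.array([np.cos(a),0,-np.sin(a)])
    return handle(b,a)+Y.apply(-d*n+depth*e),(Y*R.from_euler("y",a-np.pi/2)*M).as_rotvec()
for k in ((55,.021,-.08),(55,.021,.026),(66,.016,.026),(78,.016,.026),(76,.02,-.07)):
    q=ik(*pose(*k)); print(k,None if q is None else q.round(2))
movep(*pose(55,.021,-.08))
if move_l(pose(55,.021,.026)[0],.07,until_force=6): print("hit",get_state()["position"],pose(55,.021,.026)[0])
else:
    for a in range(58,79,4):
        p,r=pose(a,.016,.026)
        try: move_l(p,.06,rot=r)
        except MotionError as e: print(a,e); break
        s=get_state(); print(a,s["contact_force"].round(1),s["wrist_torque"].round(2))
        if np.linalg.norm(s["contact_force"])>35: break
print(get_state()["clock"])
E
python3 hook2.py && python3 ang.py
```

```text
(55, 0.021, -0.08) [-0.85  0.09 -0.38  0.76  0.52  2.18]
(55, 0.021, 0.026) [-0.75  0.23 -0.46  0.5   0.48  2.29]
(66, 0.016, 0.026) [-0.63  0.32 -0.19  0.76  0.3   2.37]
(78, 0.016, 0.026) [-0.52  0.49  0.13  1.06  0.14  2.44]
(76, 0.02, -0.07) [-0.56  0.39  0.2   1.2   0.17  2.4 ]
58 [-0.6 -0.5 -1.3] [-0.12  0.78  0.01]
62 [-0.7  0.2 -0.9] [-0.07  0.66  0.04]
66 [-0.9  0.5 -1.2] [-0.1   0.64  0.08]
70 [-1.2  1.4 -1.3] [-0.07  0.5   0.01]
74 [-1.   0.2 -0.9] [-0.09  0.48  0.03]
78 [-1.   0.2 -0.4] [-0.07  0.37  0.04]
44.8417
44.8417 [ 0.6732321  -0.24679787  0.25088557] -0.0034495737439706924
scene cover_handle 0.73 [258.1, 269.3] angle 77.0 err 0.6
scene key_grip 0.91 [306.6, 201.7] angle 75.0 err 1.0
top key_grip 0.77 [374.5, 133.4] angle 78.0 err 3.6
```

The cover is at about 77°. I'll withdraw gently along the cover plane.

```bash
sed '/^for k in/,$d' hook2.py > out.py; cat >> out.py <<'E'
move_l(pose(78,.0195,.026)[0],.03); print(get_state()["contact_force"].round(1))
move_l(pose(78,.0195,-.06)[0],.06); sleep(.2); s=get_state(); print(s["contact_force"].round(1),s["wrist_torque"].round(2))
E
python3 out.py && python3 ang.py
```

```text
[0.3 0.9 0. ]
[ 0.8 -0.6  0.2] [-0.07  0.24  0.02]
47.1917 [ 0.65194098 -0.25077922  0.33403983] -0.0014489059060777399
scene cover_handle 0.6 [258.0, 267.8] angle 77.0 err 1.3
scene key_grip 0.69 [308.4, 202.4] angle 76.0 err 1.0
top cover_handle 0.83 [455.2, 110.8] angle 81.0 err 3.3
top key_grip 0.53 [373.6, 131.4] angle 79.0 err 4.0
```

```bash
python3 -c "
from cell import *
print(sign_off())"
```

```text
the job is handed in; nothing more can be done
None
```

The job is handed in: the supply box's key is turned a full quarter turn, its cover stands open at about 77° by the camera fits with the gripper clear of it, and I did not touch the smaller box; the two-finger grip on the handle slipped off, so I finished the swing by hooking the handle with closed fingers.

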